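# Clamp a letter with the inner feed knob, then lock the outer collar

### The arm

A 6-joint arm with a two-finger parallel gripper is mounted at the origin on the work surface; the furniture and walls round the work are solid. World frame = base frame: x ahead of the robot, y to its left, z up, the work surface at z = 0. Lengths are in m, angles in rad, forces in N, time in s.
With the tool pointing down it reaches from about 0.3 to 0.75 m from the base axis. Payload 8.5 kg.
Tool frame: the origin (TCP) lies midway between the tips of the shut fingers; the grasp point (between the pads) lies 19 mm behind it; z points along the fingers, y is the line along which they close (so a half turn about z gives the same grasp; the last joint's range is limited). The gripper opens to 88 mm and grips with 3 to 60 N. Pads are 18 mm wide; open, the fingers measure 123 mm over their backs; the gripper's body (75 mm by 187 mm) begins 45 mm behind the grasp point.
Start: joints at [0.918, 0.381, 1.297, -0, 1.464, -0.215], TCP at [0.233, 0.498, 0.239] pointing down, gripper open.
Joint ranges: [-3.11, 3.11], [-0.89, 2.33], [0.22, 2.48], [-1.42, 4.56], [0.17, 2.85], [-2.88, 2.88]. Speed limits (rad/s): [2.39, 2.39, 3.14, 3.14, 3.14, 3.14].

### API

Orientations are given as a rotation vector (axis times angle).
In Python, from workcell import readout, vision, bot gives the robot as it stands.
- The arm moves only by the tool move_arm, never from a script. Its argument "rows" is a list of rows, each a list of 3 entries, a list of its own where there are three numbers: the shift along the world's x, y, z in mm, then the turn, a rotation vector about the world's x, y, z in rad, then the closure, from -1 (fully open) to 1 (shut), so that 0 is half open. In form: [[[dx, dy, dz], [rx, ry, rz], fingers], ...]. A call has 1 to 12 rows; each row is the pose to reach, as a shift and turn from the pose commanded when the call began; what a row does not reach only later rows make up. A row lasts 1/8 s, in which the tool goes at most 62.5 mm and 10.7 degrees, less where a joint would pass 70% of its speed; a pose out of reach is approached as far as the arm can. A call with a gripper value outside its range is refused whole. The fingers move at their own pace and stop on an object; "squeeze" is the grip in N (left out, the last holds). Time passes only in rows, so rows that repeat a pose let the fingers close. It gives the time, the measured TCP pose, the force, the opening and the grip force at its end, in the units of the state.
- readout.get_obs(): the state, without advancing time (a new reading comes with each control period).
- vision.grab_frame(name): name is "scene" or "side" or "wrist"; returns a dict with "frame" (480x640x3 uint8, red, green, blue), "fx", "fy", "cx", "cy" (pixels), "pose" (4x4, takes a point from camera to world coordinates); the wrist camera has in their place "hand_eye" (4x4, takes a point from camera to tool coordinates, whose origin is the TCP and whose axes are the flange's). Camera axes: x right, y down, z forward; pixel columns grow to the right and rows downward; lengths in m; the calibration is good to about 2 mm. A picture is of the moment at which its call begins: read the wrist's pose just before it. There is no depth.
- bot.close_job(): hands the job in; it is judged then, once.
The state is a dict: "time": time; "q": joint angles; "qvel": joint speeds; "joint_torque": joint torques, N m; "tool_pos": TCP position; "tcp_rot": TCP orientation; "force": force on the tool from outside, world axes, zero at the start; "ft_torque": the same for the moment, N m; "width": opening from 0.0 (shut) to 1.0 (fully open); "grasp_force": force on a finger pad.
Only numpy, scipy, OpenCV 4.12 (cv2) and the standard library are available. Lean on these libraries where they do the work, as an engineer would, in place of code of your own. Each camera call takes 0.05 s, during which the arm holds its last target. There are 200 camera calls.

### The job

Clamp the acrylic letter in the blue bench clamp: turn the red inner knob clockwise until the rubber foot presses on the letter with about 15 N (never more than 32 N), without turning the black outer collar. Then lock the clamp by turning the black collar clockwise to its stop, without turning the red knob again. Leave the letter where it lies, let go, and leave the tape, glue bottle and screwdriver beside the clamp alone.

Things in the scene. Friction and masses are not known exactly. Their poses are not given: they have to be found in the camera images.
- clamp_axis (a point): Point on the common upright axis of both knobs of the clamp, 104 mm above the table, level with the underside of the red knob.
- clamp: Blue C-shaped bench clamp, fixed to the table; origin on the knobs' axis at table height, x to its column; all but the knobs is below 80 mm. Under its arm, on that axis, hangs a black rubber foot 30 mm wide, driven by the red knob. How far it hangs differs from run to run (underside 41 to 45 mm above the table) and is not measured: its touch on the letter must be felt at the red knob.
- feed_grip (a point): Centre of the red inner feed knob: a round knurled cylinder 32 mm in diameter (34 over the knurls) and 24 mm high, from 104 to 128 mm above the table; this point is half-way up. Only 2 mm of air lies between its underside and the top of the black collar.
- feed (a joint): Angle of the red inner knob, rad, 0 at the start, grows clockwise seen from above, up to 2.0; 1 rad drives the foot 8 mm down. Free friction 0.25 N m; it stays where it is left. The foot meets the letter at 0.2 to 1.2 rad. From there the pressure grows by about 7 N per 0.1 rad (so about 0.2 rad more gives 15 N) and the effort by 0.008 N m per newton.
- collar_mark (a point): White index line on top of the black outer lock collar, 28 mm from the axis, 102 mm above the table. The collar is a round knurled ring 62 mm in diameter (64 over the knurls) and 20 mm high, from 82 to 102 mm above the table, round the same axis below the red knob. Fingers can reach down past its side to 81 mm above the table.
- collar (a joint): Angle of the black collar, rad, grows clockwise seen from above. It starts between 0 and 0.3 and is locked at its hard stop at 1.2. Friction 0.08 N m: it turns easily when brushed.
- work_letter_centre (a point): Centre, half-way up, of the loose H-shaped acrylic letter (black sides, white face, 51 x 44 x 16 mm), flat on the round steel anvil (60 mm in diameter, fixed, its top 20 to 23 mm above the table) under the foot. The foot presses on its white face, 8 mm above this point; the gap to the foot is 2 to 9 mm.
- yellow_tape_centre (a point): Centre of the loose yellow tape roll, 64 mm wide and 19 mm high, lying beside the clamp; to be left alone.
- glue_centre (a point): Centre of the loose upright white glue bottle with a red tip, 34 mm in diameter and 100 mm high, beside the clamp; to be left alone.
- driver_centre (a point): Middle of the loose screwdriver with the red handle, 191 mm long and 26 mm high, lying in front of the clamp; to be left alone.
Things that resemble listed ones, but are neither listed nor needed, are in the scene too. There is more than one size of the clamp; the job needs the larger.

How it is judged:
On the way, in this order (a step that is already met when the one before it is completed fails the run):
1. the clamp presses on the letter with 8 to 25 N and the red knob is let go, the collar not yet turned (contact force between clamp and work_letter between 8 and 25 N and contact force between the fingers and feed below 0.5 N and distance of collar_mark from where it was at the start of the episode below 0.005 m), for 0.2 s.
2. the black collar is turned to its stop (value of joint collar above 1.12 rad), for 0.2 s.
At the end, for the whole second after the job is handed in: The clamp presses on the letter with 8 to 25 N, the collar is within 0.08 rad of its stop, the letter lies within 6 mm of where it was (contact force between clamp and work_letter between 8 and 25 N and value of joint collar above 1.12 rad and distance of work_letter_centre from where it was at the start of the episode below 0.006 m); the robot touches nothing.
It fails at once if the clamp presses on the letter with more than 32 N (contact force between clamp and work_letter above 32 N).
It fails at once if the collar is turned (its mark moves more than 5 mm) before the letter is clamped (distance of collar_mark from where it was at the start of the episode above 0.005 m and contact force between clamp and work_letter below 6 N).
It fails at once if the red knob turns again (faster than 0.25 rad/s) once the collar has been turned (distance of collar_mark from where it was at the start of the episode above 0.007 m and (velocity of joint feed above 0.25 rad/s or velocity of joint feed below -0.25 rad/s)).
It fails at once if tape, glue bottle or screwdriver is moved more than 15 mm (distance of any of yellow_tape_centre, glue_centre, driver_centre from where it was at the start of the episode above 0.015 m).
It also fails if it takes over 58 s, if anything falls off the work surface, if the arm or the gripper's body presses on something with over 40 N, if the wrist force passes 120 N, or if a joint passes its speed limit or range.

## Working session

There is one attempt and no reset: what is moved stays moved. The work goes in short steps, Python scripts to look and compute and a tool call to move; the robot and the scene stay as the last step left them, time stands still between calls to the robot, and variables do not carry over. Pictures are saved under pics/ and viewed, at most 10 in all, crops included, and the job is handed in when it is done.

Besides the shell and the picture viewer there is one more tool, called after ">>>" as a command line: name --argument value ..., lists and objects as JSON in quotes. move_arm: Moves the arm, as the interface text tells. Its arguments: {"type":"object","properties":{"rows":{"type":"array"},"squeeze":{"type":"number"}},"required":["rows"]}

```bash
mkdir -p pics
cat > h.py <<'E'
import numpy as np,cv2
from workcell import readout,vision,bot
from scipy.spatial.transform import Rotation as R
def cam(n):
    o=readout.get_obs(); f=vision.grab_frame(n)
    if n=='wrist':
        T=np.eye(4);T[:3,:3]=R.from_rotvec(o['tcp_rot']).as_matrix();T[:3,3]=o['tool_pos']
        f['pose']=T@np.array(f['hand_eye'])
    return f
def save(f,p): cv2.imwrite(p,f['frame'][:,:,::-1])
def px2z(f,u,v,z):
    P=np.array(f['pose']);d=P[:3,:3]@np.array([(u-f['cx'])/f['fx'],(v-f['cy'])/f['fy'],1])
    return P[:3,3]+d*(z-P[2,3])/d[2]
def proj(f,p):
    P=np.linalg.inv(np.array(f['pose']));c=P[:3,:3]@np.array(p)+P[:3,3]
    return f['fx']*c[0]/c[2]+f['cx'],f['fy']*c[1]/c[2]+f['cy']
E
python3 - <<'E'
from h import *
import pickle
for n in ['scene','side']:
    f=cam(n);save(f,f'pics/{n}0.png');pickle.dump(f,open(n+'.pkl','wb'))
    print(n,np.round(f['pose'],3).tolist(),f['fx'])
o=readout.get_obs();print({k:np.round(v,3).tolist() for k,v in o.items()})
E
```

```text
scene [[-0.864, -0.398, 0.31, 0.26], [-0.504, 0.688, -0.521, 0.466], [-0.006, -0.607, -0.795, 0.77], [0.0, 0.0, 0.0, 1.0]] 444.18276281800865
side [[0.97, -0.153, 0.186, 0.36], [-0.24, -0.551, 0.799, -0.671], [-0.02, -0.821, -0.571, 0.597], [0.0, 0.0, 0.0, 1.0]] 439.74672547190164
{'time': 0.1, 'q': [0.918, 0.381, 1.298, -0.0, 1.464, -0.215], 'qvel': [-0.001, -0.002, -0.003, 0.001, -0.001, 0.0], 'joint_torque': [0.002, -43.865, -22.491, 0.071, 0.034, -0.0], 'tool_pos': [0.233, 0.498, 0.238], 'tcp_rot': [-0.682, -3.066, 0.002], 'force': [-0.484, -0.546, -0.263], 'ft_torque': [-0.008, 0.014, 0.014], 'grasp_force': 0.0, 'width': 1.003}
```

View pics/scene0.png

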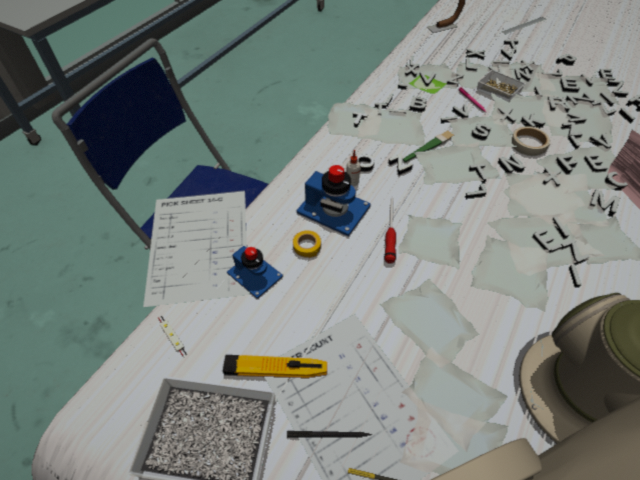

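View pics/side0.png

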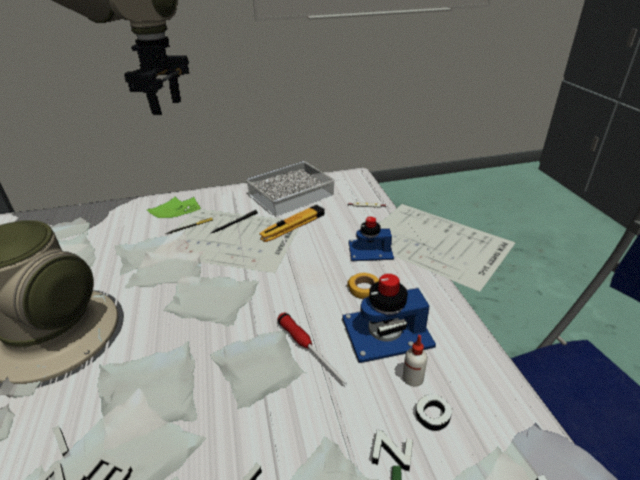

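Two clamps could be meant: the large one with its red knob at scene (337,173) / side (390,284), and the small one at scene (250,255) / side (370,224). I choose the large one. The screwdriver handle and the glue tip are red too. Next, a close crop to check.

Run:
```python
from h import *
a=cv2.imread('pics/scene0.png')[145:245,285:405];b=cv2.imread('pics/side0.png')[265:390,335:465]
a=cv2.resize(a,(400,333),interpolation=2);b=cv2.resize(b,(400,385),interpolation=2)
c=np.zeros((385,800,3),np.uint8);c[:333,:400]=a;c[:,400:]=b
cv2.imwrite('pics/crop1.png',c)
```

```text
(no output)
```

View pics/crop1.png

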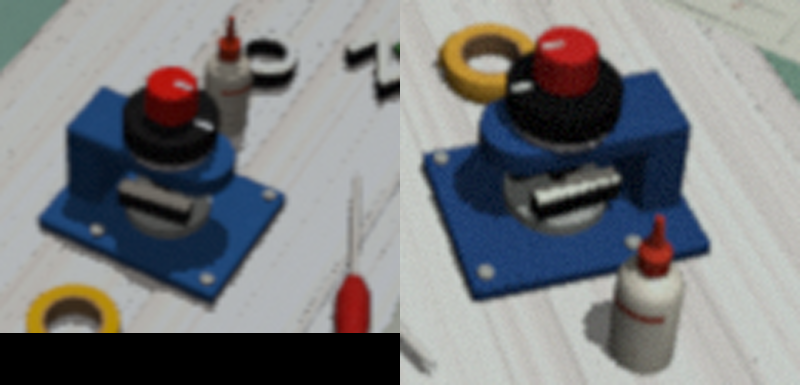

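The crop confirms the large clamp. In the scene view the red top is at about (337,170), in the side view at about (389,279). The white index line on the collar points toward the robot side.

Run:
```python
from h import *
import pickle
S=pickle.load(open('scene.pkl','rb'));D=pickle.load(open('side.pkl','rb'))
p=lambda n,f,u,v,z:print(n,np.round(px2z(f,u,v,z),4))
p('knob S',S,285+173/3.333,145+84/3.333,.128);p('knob D',D,335+167/3.077,265+42/3.077,.128)
p('mark S',S,285+204/3.333,145+126/3.333,.102);p('mark D',D,335+121/3.077,265+87/3.077,.102)
p('glue S',S,354.3,151,.1);p('glue D',D,418.8,337,.1)
p('tape S',S,307,243,.01);p('tape D',D,364,286,.01)
p('drv tip',S,392,200,.01);p('drv end',S,390,262,.013)
for uv in [(40,222),(213,303),(285,197)]:p('base',S,285+uv[0]/3.333,145+uv[1]/3.333,.008)
```

```text
knob S [ 0.585  -0.1564  0.128 ]
knob D [ 0.5886 -0.1573  0.128 ]
mark S [ 0.5619 -0.1572  0.102 ]
mark D [ 0.5639 -0.1576  0.102 ]
glue S [ 0.5956 -0.2594  0.1   ]
glue D [ 0.5964 -0.2638  0.1   ]
tape S [ 0.5894 -0.0359  0.01  ]
tape D [ 0.5889 -0.0362  0.01  ]
drv tip [ 0.483  -0.2461  0.01  ]
drv end [ 0.4109 -0.0776  0.013 ]
base [ 0.6582 -0.1047  0.008 ]
base [ 0.5204 -0.1006  0.008 ]
base [ 0.5216 -0.2108  0.008 ]
```

>>> move_arm --rows '[[[30,-55,10],[0,0,0],-1],[[60,-110,10],[0,0,0],-1],[[90,-165,10],[0,0,0],-1],[[120,-220,10],[0,0,0],-1],[[150,-275,10],[0,0,0],-1],[[180,-335,10],[0,0,0],-1],[[210,-390,10],[0,0,0],-1],[[240,-445,10],[0,0,0],-1],[[270,-500,10],[0,0,0],-1],[[300,-555,10],[0,0,0],-1],[[325,-605,10],[0,0,0],-1],[[354,-655,10],[0,0,0],-1]]'

```text
time: 1.6
tool_pos: [0.5877, -0.159, 0.2484]
tcp_rot: [-0.683, -3.066, -0.0]
force: [-0.1, 2.0, 0.4]
width: 0.998
grasp_force: 0.0
```

>>> move_arm --rows '[[[0,0,0],[0,0,0],-1],[[0,0,0],[0,0,0],-1],[[0,0,0],[0,0,0],-1]]'

```text
time: 1.98
tool_pos: [0.5868, -0.1556, 0.2491]
tcp_rot: [0.68, 3.067, 0.0]
force: [0.6, -0.2, 0.3]
width: 1.005
grasp_force: 0.0
```

Run:
```python
from h import *
import pickle
f=cam('wrist');save(f,'pics/w0.png');pickle.dump(f,open('w0.pkl','wb'))
print(np.round(f['pose'],3).tolist(),f['fx'])
o=readout.get_obs();print({k:np.round(v,3).tolist() for k,v in o.items()})
for z,p in[('k',[.587,-.157,.128])]:print(proj(f,p))
```

```text
[[0.421, 0.859, 0.29, 0.51], [0.907, -0.399, -0.135, -0.119], [-0.0, 0.32, -0.947, 0.394], [0.0, 0.0, 0.0, 1.0]] 414.11546661447744
{'time': 2.025, 'q': [-0.454, 0.476, 1.109, 0.0, 1.556, -1.589], 'qvel': [-0.002, 0.001, -0.005, -0.002, 0.001, -0.003], 'joint_torque': [-0.311, -49.07, -23.139, -0.023, 0.07, 0.003], 'tool_pos': [0.587, -0.156, 0.249], 'tcp_rot': [0.68, 3.067, -0.0], 'force': [-0.391, -0.3, 0.245], 'ft_torque': [-0.063, -0.013, -0.004], 'grasp_force': 0.0, 'width': 0.999}
(np.float64(316.0463811590817), np.float64(238.06704372029276))
```

View pics/w0.png

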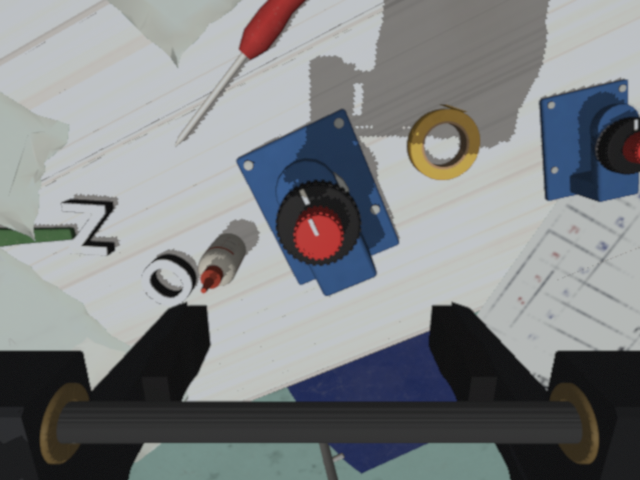

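The wrist view shows the red knob at about (317,234) with the black collar round it at about (318,222). I'll fit the knob's silhouette to get its centre.

```bash
cat > fit.py <<'E'
from h import *
from scipy.optimize import minimize
def fit(f,x0=(.587,-.157)):
    im=f['frame'].astype(int);u0,v0=map(int,proj(f,[*x0,.116]))
    m=((im[...,0]>90)&(im[...,0]>2*im[...,1])).astype(np.uint8)
    w=np.zeros_like(m);cv2.circle(w,(u0,v0),60,1,-1);m*=w
    m=cv2.morphologyEx(m,cv2.MORPH_CLOSE,np.ones((9,9)))
    t=np.linspace(0,2*np.pi,60)
    def cost(p):
        pts=np.array([proj(f,[p[0]+.0165*np.cos(a),p[1]+.0165*np.sin(a),z]) for z in(.104,.128) for a in t])
        h=cv2.convexHull((pts*16).astype(np.int32));r=np.zeros_like(m);cv2.fillConvexPoly(r,h,1,shift=4)
        return (r^m).sum()/m.sum()
    s=minimize(cost,x0,method='Nelder-Mead',options=dict(initial_simplex=np.array(x0)+np.array([[0,0],[.004,0],[0,.004]]),xatol=1e-4))
    return s.x,s.fun
E
python3 - <<'E'
from fit import *
import pickle
for n in('w0.pkl','scene.pkl','side.pkl'):
    f=pickle.load(open(n,'rb'));print(n,fit(f))
E
```

```text
w0.pkl (array([ 0.58683079, -0.15569486]), np.float64(0.18355437665782492))
scene.pkl (array([ 0.58780469, -0.15975781]), np.float64(1.118421052631579))
side.pkl (array([ 0.5875 , -0.15475]), np.float64(1.164319248826291))
```

>>> move_arm --rows '[[[0,0,-45],[0,0,0],-1],[[0,0,-85],[0,0,0],-1],[[0,0,-85],[0,0,0],-1],[[0,0,-85],[0,0,0],-1]]'

```text
time: 2.52
tool_pos: [0.5878, -0.1568, 0.1658]
tcp_rot: [0.681, 3.064, -0.001]
force: [0.6, 0.0, -0.0]
width: 1.005
grasp_force: 0.0
```

Run:
```python
from fit import *
f=cam('wrist');save(f,'pics/w1.png')
o=readout.get_obs();print(fit(f,(.5868,-.1557)),o['tool_pos'],o['force'],o['ft_torque'],o['q'][5])
print(proj(f,o['tool_pos']))
```

```text
(array([ 0.58691789, -0.15583116]), np.float64(0.28818022235225277)) [ 0.58792618 -0.15690677  0.16598616] [-0.29381448  0.20365482  0.1364309 ] [-0.01085941 -0.01521276  0.00862037] -1.588567141999289
(np.float64(316.63078381922617), np.float64(330.55107020085643))
```

View pics/w1.png

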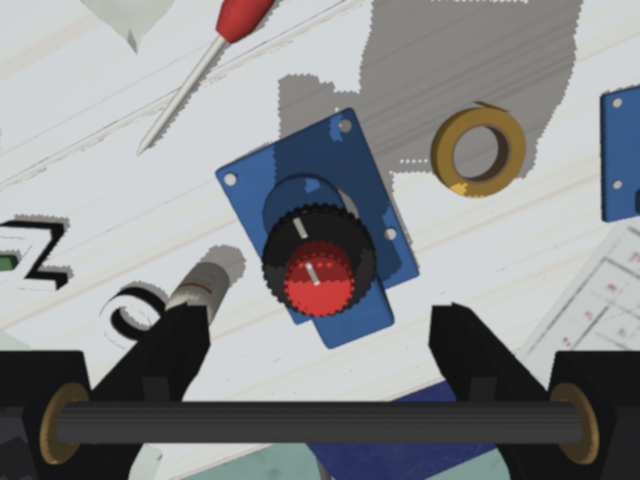

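In this view the knob spans u≈285 to 355, centred at 320, which matches the finger midline at 320. So closing direction is centred.

>>> move_arm --rows '[[[-1,0,-30],[0,0,0],-1],[[-1,0,-57],[0,0,0],-1],[[-1,0,-57],[0,0,0],-1],[[-1,0,-57],[0,0,0],-1]]'

```text
time: 3.08
tool_pos: [0.587, -0.1572, 0.1088]
tcp_rot: [0.681, 3.064, -0.001]
force: [0.1, 0.8, -0.1]
width: 1.001
grasp_force: 0.0
```

Run:
```python
from fit import *
for i in range(4):
    f=cam('wrist')
    o=readout.get_obs();print(o['tool_pos'],np.round(o['force'],2),np.round(o['ft_torque'],3))
save(f,'pics/w2.png')
```

```text
[ 0.5869902  -0.15721784  0.10872411] [ 0.41 -0.65  0.91] [0.015 0.007 0.008]
[ 0.58688119 -0.15716958  0.10852549] [-0.42  0.03 -0.52] [-0.019  0.053 -0.013]
[ 0.58671765 -0.15712749  0.10821124] [-0.05 -0.31 -1.27] [ 0.004 -0.011  0.047]
[ 0.5865737  -0.15707013  0.10792558] [-0.3   0.03 -0.7 ] [0.036 0.015 0.014]
```

>>> move_arm --rows '[[[0,0,0],[0,0,0],1],[[0,0,0],[0,0,0],1],[[0,0,0],[0,0,0],1],[[0,0,0],[0,0,0],1],[[0,0,0],[0,0,0],1],[[0,0,0],[0,0,0],1]]' --squeeze 10

```text
time: 4.03
tool_pos: [0.5864, -0.1562, 0.1067]
tcp_rot: [0.682, 3.066, 0.002]
force: [1.1, 1.3, 0.1]
width: 0.357
grasp_force: 10.0
```

```bash
cat > rd.py <<'E'
from h import *
a=[]
for i in range(6):
    vision.grab_frame('side');o=readout.get_obs();a.append(np.r_[o['tool_pos']*np.array(1000),o['force'],np.array(o['ft_torque'])*1000,o['grasp_force'],o['width']*88,o['q'][5]])
print(o['time'],np.round(np.mean(a,0),2),'sd tz',np.std([x[8] for x in a]).round(1),R.from_rotvec(o['tcp_rot']).as_matrix()[:2,1].round(3))
E
python3 rd.py
```

```text
4.325 [ 5.8643e+02 -1.5630e+02  1.0676e+02  2.3100e+00  4.9500e+00 -9.0000e-02
  6.9513e+02 -3.7164e+02 -5.1300e+00  1.0000e+01  3.1510e+01 -1.5900e+00] sd tz 11.3 [0.424 0.906]
```

>>> move_arm --rows '[[[0.3,0.7,0.5],[0,0,0],1],[[0.3,0.7,0.5],[0,0,0],1],[[0.3,0.7,0.5],[0,0,0],1],[[0.3,0.7,0.5],[0,0,0],1]]' --squeeze 40

```text
time: 4.82
tool_pos: [0.5864, -0.1562, 0.1068]
tcp_rot: [-0.682, -3.066, -0.0]
force: [4.0, 1.4, -8.1]
width: 0.353
grasp_force: 40.0
```

```bash
python3 rd.py
```

```text
5.125 [ 5.8640e+02 -1.5621e+02  1.0686e+02  4.2400e+00  6.6000e-01 -9.2800e+00
  6.0570e+01 -6.6906e+02 -1.6440e+01  4.0000e+01  3.0930e+01 -1.5900e+00] sd tz 20.4 [0.424 0.906]
```

>>> move_arm --rows '[[[0,0,0],[0,0,-0.03],1],[[0,0,0],[0,0,-0.06],1],[[0,0,0],[0,0,-0.09],1],[[0,0,0],[0,0,-0.12],1],[[0,0,0],[0,0,-0.15],1]]'

```text
time: 5.75
tool_pos: [0.5865, -0.1559, 0.1069]
tcp_rot: [-0.912, -3.006, -0.001]
force: [5.3, 0.9, -11.7]
width: 0.353
grasp_force: 40.0
```

```bash
python3 rd.py
```

```text
6.05 [ 586.54 -155.95  106.89    5.81    1.19  -11.72  132.17 -899.94  142.91
   40.     31.     -1.44] sd tz 37.6 [0.555 0.832]
```

>>> move_arm --rows '[[[0,0,-0.3],[0,0,-0.025],1],[[0,0,-0.5],[0,0,-0.05],1],[[0,0,-0.5],[0,0,-0.075],1],[[0,0,-0.5],[0,0,-0.1],1]]'

```text
time: 6.55
tool_pos: [0.5867, -0.1558, 0.1069]
tcp_rot: [1.061, 2.957, 0.001]
force: [5.8, 3.0, -8.2]
width: 0.354
grasp_force: 40.0
```

```bash
sed -i "s/^print(o\['time'\],/print('tz',[round(x[8]) for x in a]);print(round(o['time'],2),/" rd.py; python3 rd.py
```

```text
tz [231, 116, 116, 131, 114, 76]
6.85 [ 586.68 -155.81  106.85    5.31    2.77   -8.21  358.39 -800.1   130.85
   40.     31.04   -1.34] sd tz 47.9 [0.635 0.772]
```

Create rd.py:
```python
from h import *
def g():
    o=readout.get_obs();return np.r_[np.array(o['tool_pos'])*1000,o['force'],np.array(o['ft_torque'])*1000,o['grasp_force'],o['width']*88,o['q'][5]],o
a=[g()[0]]
for i in range(2):
    vision.grab_frame('side');x,o=g();a.append(x)
print('tz',[round(x[8]) for x in a],round(o['time'],2),np.round(np.mean(a,0),2))
```

```text
(no output)
```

>>> move_arm --rows '[[[0,0,0],[0,0,-0.025],1],[[0,0,0],[0,0,-0.05],1],[[0,0,0],[0,0,-0.075],1],[[0,0,0],[0,0,-0.1],1]]'

```text
time: 7.35
tool_pos: [0.5868, -0.1557, 0.1069]
tcp_rot: [1.207, 2.9, 0.001]
force: [6.2, 2.8, -7.9]
width: 0.35
grasp_force: 40.0
```

```bash
python3 rd.py
```

```text
tz [206, 178, 236] 7.45 [ 586.82 -155.66  106.87    6.01    3.04   -8.3   478.02 -933.02  206.48
   40.     31.13   -1.24]
```

>>> move_arm --rows '[[[0,0,0],[0,0,-0.025],1],[[0,0,0],[0,0,-0.05],1],[[0,0,0],[0,0,-0.075],1],[[0,0,0],[0,0,-0.1],1]]'

```text
time: 7.95
tool_pos: [0.587, -0.1556, 0.1069]
tcp_rot: [1.35, 2.836, 0.002]
force: [7.3, 4.0, -9.4]
width: 0.347
grasp_force: 40.0
```

```bash
python3 rd.py
```

```text
tz [222, 183, 182] 8.05 [  586.97  -155.53   106.86     7.08     3.73    -9.08   520.45 -1037.92
   195.65    40.      30.87    -1.14]
```

>>> move_arm --rows '[[[0.3,0.2,0],[0,0,-0.025],1],[[0.5,0.3,0],[0,0,-0.05],1],[[0.5,0.3,0],[0,0,-0.075],1],[[0.5,0.3,0],[0,0,-0.1],1]]'

```text
time: 8.55
tool_pos: [0.5872, -0.1554, 0.1068]
tcp_rot: [1.491, 2.765, 0.001]
force: [6.1, 2.9, -8.9]
width: 0.35
grasp_force: 40.0
```

```bash
python3 rd.py
```

```text
tz [283, 236, 186] 8.65 [ 587.15 -155.39  106.86    5.61    2.61   -8.86  396.93 -737.71  235.18
   40.     31.     -1.04]
```

>>> move_arm --rows '[[[0,0,0],[0,0,-0.025],1],[[0,0,0],[0,0,-0.05],1],[[0,0,0],[0,0,-0.075],1],[[0,0,0],[0,0,-0.1],1]]'

```text
time: 9.15
tool_pos: [0.5873, -0.1553, 0.1069]
tcp_rot: [1.627, 2.687, 0.002]
force: [6.3, 3.1, -9.3]
width: 0.353
grasp_force: 40.0
```

```bash
python3 rd.py
```

```text
tz [209, 233, 99] 9.25 [ 587.32 -155.31  106.86    6.64    3.3    -9.11  472.65 -895.14  180.39
   40.     30.91   -0.94]
```

```bash
sed -i "s/^print('tz'/print('jt',J);print('tz'/; s/^a=\[/J=[round(readout.get_obs()['joint_torque'][5]*1000)];a=[/; s/a.append(x)/a.append(x);J.append(round(o['joint_torque'][5]*1000))/" rd.py
```

>>> move_arm --rows '[[[0,0,0],[0,0,-0.025],1],[[0,0,0],[0,0,-0.05],1],[[0,0,0],[0,0,-0.075],1]]'

```text
time: 9.62
tool_pos: [0.5875, -0.1552, 0.1069]
tcp_rot: [1.726, 2.624, 0.002]
force: [5.7, 4.1, -9.0]
width: 0.355
grasp_force: 40.0
```

```bash
python3 rd.py
```

```text
jt [-5, 155, 326]
tz [238, 195, 157] 9.72 [ 5.8745e+02 -1.5525e+02  1.0686e+02  6.5900e+00  3.6500e+00 -9.1500e+00
  5.4486e+02 -9.9661e+02  1.9699e+02  4.0000e+01  3.1190e+01 -8.6000e-01]
```

>>> move_arm --rows '[[[0,0,0],[0,0,-0.025],1],[[0,0,0],[0,0,-0.05],1]]'

```text
time: 9.98
tool_pos: [0.5875, -0.1552, 0.1068]
tcp_rot: [1.791, 2.58, 0.002]
force: [7.6, 3.8, -9.3]
width: 0.352
grasp_force: 40.0
```

```bash
python3 rd.py
```

```text
jt [13, 175, 345]
tz [297, 243, 168] 10.07 [ 5.8754e+02 -1.5521e+02  1.0685e+02  7.0800e+00  3.8700e+00 -9.1200e+00
  5.5013e+02 -1.0834e+03  2.3603e+02  4.0000e+01  3.0900e+01 -8.1000e-01]
```

>>> move_arm --rows '[[[0,0,0],[0,0,-0.025],1],[[0,0,0],[0,0,-0.05],1]]'

```text
time: 10.32
tool_pos: [0.5876, -0.1552, 0.1069]
tcp_rot: [1.855, 2.534, 0.003]
force: [8.6, 5.0, -9.7]
width: 0.352
grasp_force: 40.0
```

```bash
python3 rd.py
```

```text
jt [42, 205, 374]
tz [277, 250, 117] 10.43 [ 5.87640e+02 -1.55190e+02  1.06870e+02  8.16000e+00  4.13000e+00
 -9.31000e+00  5.81590e+02 -1.13134e+03  2.14700e+02  4.00000e+01
  3.10900e+01 -7.60000e-01]
```

>>> move_arm --rows '[[[0,0,0],[0,0,-0.025],1],[[0,0,0],[0,0,-0.05],1]]'

```text
time: 10.68
tool_pos: [0.5877, -0.1551, 0.1069]
tcp_rot: [1.918, 2.487, 0.003]
force: [8.7, 3.9, -9.2]
width: 0.356
grasp_force: 40.0
```

```bash
python3 rd.py
```

```text
jt [71, 234, 403]
tz [327, 210, 221] 10.78 [ 5.87740e+02 -1.55160e+02  1.06880e+02  8.52000e+00  4.14000e+00
 -9.10000e+00  5.86450e+02 -1.22055e+03  2.52500e+02  4.00000e+01
  3.08900e+01 -7.10000e-01]
```

The joint-6 torque is clean and now rises about 29 mN·m per 0.05 rad, which is the contact slope. Contact was at about 0.75 rad, so the pressure now is about 9 N. Another 0.08 rad or so should bring it to 15 N.

>>> move_arm --rows '[[[0,0,0],[0,0,-0.025],1],[[0,0,0],[0,0,-0.05],1]]'

```text
time: 11.02
tool_pos: [0.5878, -0.1552, 0.1069]
tcp_rot: [1.979, 2.438, 0.003]
force: [9.0, 4.0, -8.9]
width: 0.353
grasp_force: 40.0
```

```bash
python3 rd.py
```

```text
jt [101, 263, 433]
tz [306, 272, 298] 11.12 [ 5.87820e+02 -1.55150e+02  1.06870e+02  9.00000e+00  4.15000e+00
 -9.35000e+00  6.44710e+02 -1.28061e+03  2.92100e+02  4.00000e+01
  3.08700e+01 -6.60000e-01]
```

>>> move_arm --rows '[[[0,0,0],[0,0,-0.025],1],[[0,0,0],[0,0,-0.035],1]]'

```text
time: 11.38
tool_pos: [0.5879, -0.1551, 0.1069]
tcp_rot: [2.021, 2.404, 0.003]
force: [9.3, 4.1, -10.0]
width: 0.352
grasp_force: 40.0
```

```bash
python3 rd.py
```

```text
jt [342, 337, 382]
tz [361, 312, 280] 11.47 [ 5.87890e+02 -1.55130e+02  1.06870e+02  9.34000e+00  4.22000e+00
 -9.55000e+00  6.08980e+02 -1.33067e+03  3.17660e+02  4.00000e+01
  3.09500e+01 -6.30000e-01]
```

>>> move_arm --rows '[[[0,0,0.5],[0,0,0],-1],[[0,0,0.5],[0,0,0],-1],[[0,0,0.5],[0,0,0],-1],[[0,0,0.5],[0,0,0],-1],[[0,0,0.5],[0,0,0],-1],[[0,0,0.5],[0,0,0],-1],[[0,0,0.5],[0,0,0],-1]]'

```text
time: 12.35
tool_pos: [0.5869, -0.1559, 0.1072]
tcp_rot: [-2.021, -2.405, 0.0]
force: [0.1, -0.2, -0.1]
width: 0.999
grasp_force: 0.0
```

```bash
python3 rd.py
python3 - <<'E'
from h import *
f=cam('wrist');s=cam('side')
c=np.zeros((360,800,3),np.uint8);c[:,:480]=cv2.resize(f['frame'],(480,360))[:,:,::-1]
c[:320,480:]=cv2.resize(s['frame'][265:395,335:465],(320,320),interpolation=2)[:,:,::-1]
cv2.imwrite('pics/w3.png',c)
E
```

```text
jt [0, 0, 0]
tz [-3, 16, 12] 12.45 [ 5.8695e+02 -1.5587e+02  1.0722e+02  5.2000e-01 -8.0000e-02  4.2000e-01
 -3.8960e+01  4.2740e+01  8.4100e+00  0.0000e+00  8.8110e+01 -6.3000e-01]
```

View pics/w3.png

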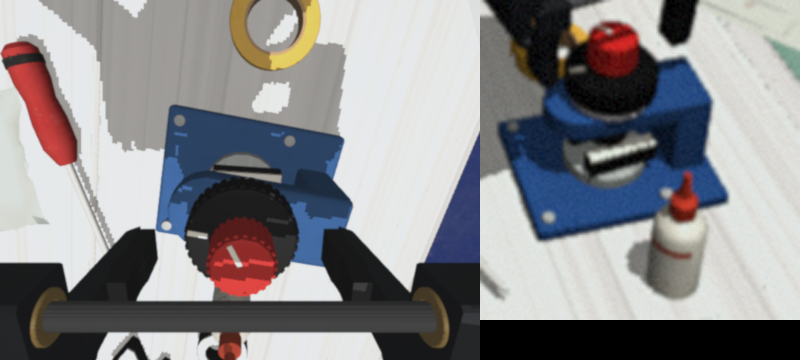

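The red knob's mark has turned with the grip, the collar mark is unchanged, and the letter is in place. Now I recentre on the axis (588.3, -157.1) and go down round the collar.

>>> move_arm --rows '[[[1.4,-1.2,0],[0,0,0],-1],[[1.4,-1.2,-8],[0,0,0],-1],[[1.4,-1.2,-16],[0,0,0],-1],[[1.4,-1.2,-22],[0,0,0],-1],[[1.4,-1.2,-22],[0,0,0],-1],[[1.4,-1.2,-22],[0,0,0],-1]]'

```text
time: 13.3
tool_pos: [0.5885, -0.1571, 0.0854]
tcp_rot: [2.021, 2.405, 0.0]
force: [-0.3, -0.3, -0.1]
width: 0.997
grasp_force: 0.0
```

```bash
python3 rd.py
```

```text
jt [0, 0, 0]
tz [16, 15, 23] 13.4 [ 5.8848e+02 -1.5715e+02  8.5450e+01 -5.9000e-01  3.6000e-01  2.6000e-01
 -6.6010e+01  4.2310e+01  1.8160e+01  0.0000e+00  8.7890e+01 -6.3000e-01]
```

>>> move_arm --rows '[[[0,0,0],[0,0,0],1],[[0,0,0],[0,0,0],1],[[0,0,0],[0,0,0],1],[[0,0,0],[0,0,0],1],[[0,0,0],[0,0,0],1]]' --squeeze 10

```text
time: 14.02
tool_pos: [0.5883, -0.1571, 0.0853]
tcp_rot: [-2.021, -2.405, 0.0]
force: [-0.7, -0.3, 1.1]
width: 0.7
grasp_force: 10.0
```

```bash
python3 rd.py
```

```text
jt [3, 3, 3]
tz [22, 7, 23] 14.12 [ 5.8835e+02 -1.5710e+02  8.5300e+01 -5.2000e-01 -3.0000e-01  9.4000e-01
 -4.7350e+01  1.2086e+02  1.7120e+01  1.0000e+01  6.1560e+01 -6.3000e-01]
```

Well centred. Now I turn the collar clockwise.

>>> move_arm --rows '[[[0,0,0],[0,0,-0.04],1],[[0,0,0],[0,0,-0.1],1],[[0,0,0],[0,0,-0.17],1],[[0,0,0],[0,0,-0.25],1],[[0,0,0],[0,0,-0.33],1],[[0,0,0],[0,0,-0.41],1],[[0,0,0],[0,0,-0.49],1],[[0,0,0],[0,0,-0.57],1],[[0,0,0],[0,0,-0.65],1],[[0,0,0],[0,0,-0.73],1],[[0,0,0],[0,0,-0.8],1],[[0,0,0],[0,0,-0.85],1]]' --squeeze 15

```text
time: 15.62
tool_pos: [0.5884, -0.1571, 0.0853]
tcp_rot: [2.834, 1.355, -0.0]
force: [-0.6, -0.2, 1.1]
width: 0.699
grasp_force: 15.0
```

```bash
python3 rd.py
```

```text
jt [-355, -164, 323]
tz [95, -136, -122] 15.72 [ 5.8835e+02 -1.5711e+02  8.5300e+01 -3.2000e-01 -2.3000e-01  1.0800e+00
 -7.0750e+01  1.6408e+02 -5.4380e+01  1.5000e+01  6.1540e+01  2.2000e-01]
```

>>> move_arm --rows '[[[0,0,0],[0,0,-0.025],1],[[0,0,0],[0,0,-0.05],1],[[0,0,0],[0,0,-0.075],1],[[0,0,0],[0,0,-0.1],1]]'

```text
time: 16.23
tool_pos: [0.5883, -0.1571, 0.0853]
tcp_rot: [2.898, 1.212, -0.0]
force: [-1.1, 0.9, 2.4]
width: 0.701
grasp_force: 15.0
```

```bash
python3 rd.py
```

```text
jt [-184, -75, 108]
tz [53, -52, -41] 16.32 [ 5.8835e+02 -1.5709e+02  8.5280e+01 -9.3000e-01  4.8000e-01  2.1300e+00
 -8.0680e+01  2.5746e+02 -1.3310e+01  1.5000e+01  6.1540e+01  3.2000e-01]
```

>>> move_arm --rows '[[[0,0,0],[0,0,-0.025],1],[[0,0,0],[0,0,-0.05],1],[[0,0,0],[0,0,-0.075],1],[[0,0,0],[0,0,-0.1],1]]'

```text
time: 16.82
tool_pos: [0.5884, -0.1571, 0.0853]
tcp_rot: [2.955, 1.066, -0.0]
force: [-0.2, 0.1, 3.8]
width: 0.701
grasp_force: 15.0
```

```bash
python3 rd.py
```

```text
jt [-181, -75, 110]
tz [60, 44, -70] 16.93 [ 5.8836e+02 -1.5709e+02  8.5280e+01 -1.0600e+00  1.1000e-01  2.6400e+00
 -6.5600e+01  2.6493e+02  1.1140e+01  1.5000e+01  6.1510e+01  4.2000e-01]
```

>>> move_arm --rows '[[[0,0,0],[0,0,-0.025],1],[[0,0,0],[0,0,-0.05],1],[[0,0,0],[0,0,-0.075],1],[[0,0,0],[0,0,-0.1],1]]'

```text
time: 17.42
tool_pos: [0.5884, -0.1571, 0.0853]
tcp_rot: [3.005, 0.917, 0.0]
force: [-1.6, -0.2, 2.4]
width: 0.702
grasp_force: 15.0
```

```bash
python3 rd.py
```

```text
jt [-181, -75, 110]
tz [87, -76, -77] 17.52 [ 5.8837e+02 -1.5710e+02  8.5290e+01 -1.4100e+00 -1.6000e-01  2.8700e+00
 -7.0370e+01  3.2736e+02 -2.1780e+01  1.5000e+01  6.1480e+01  5.2000e-01]
```

>>> move_arm --rows '[[[0,0,0],[0,0,-0.025],1],[[0,0,0],[0,0,-0.05],1],[[0,0,0],[0,0,-0.075],1]]'

```text
time: 17.9
tool_pos: [0.5885, -0.157, 0.0852]
tcp_rot: [3.037, 0.805, 0.0]
force: [0.5, -0.2, 2.2]
width: 0.7
grasp_force: 15.0
```

```bash
python3 rd.py
python3 - <<'E'
from h import *
s=cam('side');f=cam('scene')
c=np.zeros((400,800,3),np.uint8)
c[:,:400]=cv2.resize(s['frame'][265:345,345:425],(400,400),interpolation=2)[:,:,::-1]
c[:,400:]=cv2.resize(f['frame'][140:240,285:385],(400,400),interpolation=2)[:,:,::-1]
cv2.imwrite('pics/w4.png',c)
E
```

```text
jt [433, 528, 659]
tz [731, 610, 508] 18.0 [ 5.8844e+02 -1.5705e+02  8.5240e+01 -3.2000e-01 -3.0000e-02  2.6000e+00
 -7.8000e+00  1.7490e+02  6.1652e+02  1.5000e+01  6.1670e+01  6.0000e-01]
```

View pics/w4.png

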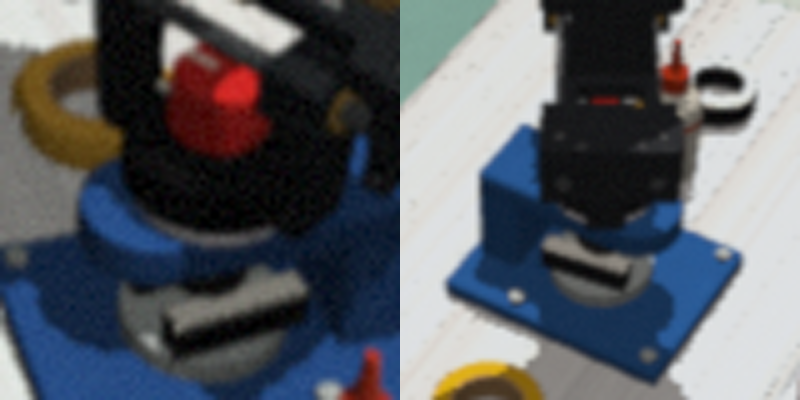

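The torque jumps to 0.73 N·m, so the collar is at its stop. Release and lift.

>>> move_arm --rows '[[[0,0,0],[0,0,0],-1],[[0,0,0],[0,0,0],-1],[[0,0,0],[0,0,0],-1],[[0,0,0],[0,0,0],-1],[[0,0,0],[0,0,0],-1],[[0,0,15],[0,0,0],-1],[[0,0,45],[0,0,0],-1],[[0,0,80],[0,0,0],-1],[[0,0,120],[0,0,0],-1],[[0,0,150],[0,0,0],-1],[[0,0,150],[0,0,0],-1],[[0,0,150],[0,0,0],-1]]'

```text
time: 19.6
tool_pos: [0.588, -0.1569, 0.2346]
tcp_rot: [-3.036, -0.806, 0.001]
force: [0.2, 0.2, -0.1]
width: 0.997
grasp_force: 0.0
```

Run:
```python
from h import *
s=cam('side');f=cam('wrist')
c=np.zeros((400,800,3),np.uint8)
c[:,:400]=cv2.resize(s['frame'][265:395,335:465],(400,400),interpolation=2)[:,:,::-1]
c[:,400:]=cv2.resize(f['frame'][130:330,220:420],(400,400),interpolation=2)[:,:,::-1]
cv2.imwrite('pics/w5.png',c);o=readout.get_obs();print(o['time'],o['tool_pos'],o['force'])
for n,p in [('axis',[.5883,-.1571,.102])]:print(proj(f,p))
```

```text
19.7 [ 0.58794445 -0.15691818  0.23401678] [-0.16456736  0.7218588  -0.39762744]
(np.float64(321.98985587087475), np.float64(229.02322388024575))
```

View pics/w5.png

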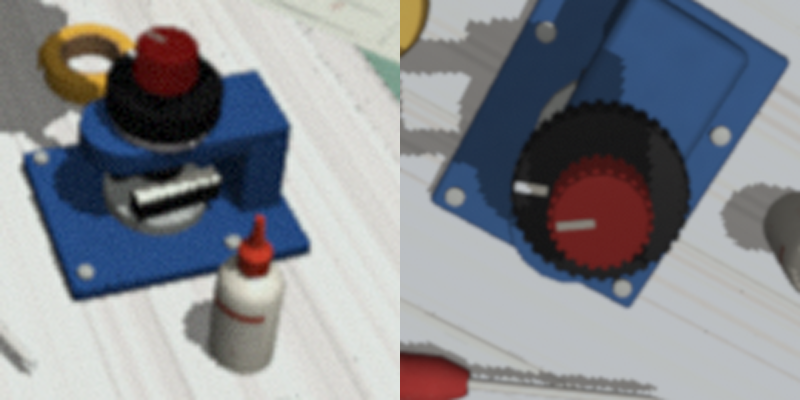

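The letter, knob and props look undisturbed, and the collar mark is at crop (531,187). One quick angle check, then I hand in.

Run:
```python
from h import *
import pickle
f=cam('wrist');w=pickle.load(open('w0.pkl','rb'))
c=np.array([.5875,-.1564])
for g,u,v in[(w,305,197),(f,285.5,223.5)]:
    p=px2z(g,u,v,.102);d=p[:2]-c;print(p,np.degrees(np.arctan2(d[1],d[0])),np.hypot(*d))
```

```text
[ 0.56315607 -0.15479746  0.102     ] 176.23370531772787 0.024396617874282708
[ 0.57917782 -0.13308076  0.102     ] 109.64049527819354 0.02475975877248184
```

```bash
python3 -c "
from workcell import bot
print(bot.close_job())"
```

```text
the job is handed in; nothing more can be done
None
```

The job is handed in; no verdict came back. By my estimate from the joint torque, the foot presses on the letter with about 14–15 N. The black collar was turned about 1.16 rad to its hard stop (torque jumped to 0.73 N·m), the arm is lifted clear, and the letter and the props in view look undisturbed.

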